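Fit the handle to the hold-down press and keep the frames clamped

TASK

Push the loose wooden handle fully home onto the upright spigot of the bench press, then, working it by this handle only, bring the sprung lever down until its bar is level and keep it there for a few seconds. Never press it well past level, which would crush the balsa, and leave the other things on the bench alone. It springs up when let go, so finish while still holding the lever level by the handle.

Things in the scene. Friction and masses are not known exactly. Their poses are not given: they have to be found in the camera images.
- handle_mid (a point): Loose dark turned-wood handle with a thin brass band: a round sleeve 33 mm across, 90 mm long, about 0.13 kg, standing on the bench mouth down. A blind bore 20 mm across runs 58 mm up from the mouth; the upper end is solid, slightly domed. This point is on its axis half-way up, 45 mm above the mouth; z points from mouth to dome.
- handle: The same handle; the origin is the centre of its mouth (lower end), z along its axis towards the dome.
- spigot (a point): Centre of the round shoulder (36 mm across) on the lever's free end, from which the steel spigot stands up along z: 17 mm across, 40 mm long, last 12 mm tapering to 10 mm. Handle home: mouth on this shoulder, handle_mid 45 mm along z. Moves with the lever; lever up: z vertical, shoulder 128 mm above the bench. x points from spigot towards hinge, y along the hinge axis.
- hinge (a point): Centre of the lever's hinge pin, fixed in the press, 75 mm above the bench and, with the lever up, 155 mm from the spigot axis along the press's x. The hinge axis is the press's y.
- press: Grey steel hold-down press bolted to the bench: base plate 200 x 110 x 12 mm, two cheeks with the hinge, steel lever with spigot. Origin on the bench straight below the spigot (lever up); x points level from spigot to hinge, roughly away from the robot. Two flat wooden frame pieces (the upper of balsa, 30 mm high in all) lie fixed on its base under the lever's rubber foot.
- lever (a joint): Lever angle, rad: 0 up at rest (bar rises 14 degrees from hinge to spigot end), 0.25 bar level, 0.45 end stop; grows as the spigot end swings down. From up to level the spigot comes to lean 0.25 rad away from the hinge; its shoulder sinks 40 mm and moves 8 mm away from the hinge. Sprung up: with the handle on, about 3 N down on the handle starts it, about 8 N holds it level.
- cradle: Bystander: plywood boat cradle, 116 x 110 x 58 mm, two notched end plates joined by two dowels. Origin under its centre.
- jar: Bystander: closed jar, 60 mm in diameter, 85 mm high. Origin under its centre.
- brush: Bystander: paint brush lying flat.
- sandblock: Bystander: cork sanding block, 65 x 100 x 32 mm. Origin under its centre.
Mind the look-alikes: they are no part of the job. There is more than one size of the handle; the job needs the middle-sized.

How it is judged:
By the outcome, as a careful person would: the job done as asked, in the order asked, and still so for the second after the job is handed in, while the arm keeps its last pose, push and grip.
It also fails if it takes over 54 s, if anything falls off the work surface, if the arm or the gripper's body presses on something with over 40 N, if the wrist force passes 120 N, or if a joint passes its speed limit or range.

ROBOT

A 6-joint arm with a two-finger parallel gripper is mounted at the origin on the work surface. World frame = base frame: x ahead of the robot, y to its left, z up, the work surface at z = 0. Lengths are in m, angles in rad, forces in N, time in s.
With the tool pointing down it reaches from about 0.35 to 0.85 m from the base axis. Payload 8.1 kg.
Tool frame: the origin (TCP) lies where the fingers leave the gripper's body, on its centre line; the fingertips stand 84 mm ahead of it and the grasp point (between the pads) lies 65 mm ahead of it; z points along the fingers, x is the direction in which the jaws open and shut, and the axes are right-handed (so a half turn about z gives the same grasp; the last joint's range is limited). The gripper opens to 93 mm and grips with 3 to 60 N. Pads are 15 mm wide; open, the fingers measure 128 mm over their backs; the gripper's body (75 mm by 188 mm) begins 65 mm behind the grasp point.
Start: joints at [-0.085, 0.13, 1.488, -0, 1.523, -0.085], TCP at [0.6, 0, 0.303] pointing down, gripper open.
Joint ranges: [-2.96, 2.96], [-0.89, 2.26], [0.02, 2.5], [-1.34, 4.48], [0, 2.73], [-2.66, 2.66]. Speed limits (rad/s): [2.39, 2.39, 2.79, 3.14, 3.14, 3.14].

INTERFACE

Orientations are given as [roll, pitch, yaw] about the fixed x, y, z axes, in that order (R = Rz(yaw) Ry(pitch) Rx(roll)).
In Python, from bench import bot gives the robot as it stands. The module is installed in compiled form; this text tells all that it offers.
- The arm moves only by the tool apply_moves, never from a script. Its argument "increments" is text: rows parted by semicolons, each of 5 numbers parted by spaces: the opening, from -1 (shut) to 1 (fully open), then the shift along the tool's x, y, z in mm, then the turn about the tool's z in degrees. In form: gripper x y z yaw; .... A call has 1 to 12 rows; each row is the pose to reach, as a shift and turn from the pose commanded when the call began, along the tool's axes at that moment; what a row does not reach only later rows make up. A row lasts 1/10 s, in which the tool goes at most 50 mm and 8.59 degrees, less where a joint would pass 70% of its speed; a pose out of reach is approached as far as the arm can. A call with a gripper value outside its range is refused whole. The fingers move at their own pace and stop on an object; "squeeze" is the grip in N (left out, the last holds). Time passes only in rows, so rows that repeat a pose let the fingers close. It gives the time, the measured TCP pose, the force and the opening at its end, in the units of the state.
- bot.sense(): the state, without advancing time (a new reading comes with each control period).
- bot.camera(name): name is "scene" or "side" or "wrist"; returns a dict with "img" (420x560x3 uint8, blue, green, red), "fx", "fy", "cx", "cy" (pixels), "R" (3x3) and "t" (3): a world point X has camera coordinates R X + t. Camera axes: x right, y down, z forward; pixel columns grow to the right and rows downward; lengths in m; the calibration is good to about 2 mm. A picture is of the moment at which its call begins. There is no depth.
- bot.job_done(): hands the job in, once; it reports no verdict.
The state is a dict: "time": time; "qpos": joint angles; "joint_vel": joint speeds; "effort": joint torques, N m; "tcp_pos": TCP position; "ee_rot": TCP orientation; "wrist_force": force on the tool from outside, world axes, zero at the start; "wrist_torque": the same for the moment, N m; "width": opening from 0.0 (shut) to 1.0 (fully open).
Only numpy, scipy, OpenCV 4.12 (cv2) and the standard library are available. Lean on these libraries where they do the work, as an engineer would, in place of code of your own. Each camera call takes 0.05 s, during which the arm holds its last target. There are 200 camera calls.

## Working session

There is one attempt and no reset: what is moved stays moved. The work goes in short steps, Python scripts to look and compute and a tool call to move; the robot and the scene stay as the last step left them, time stands still between calls to the robot, and variables do not carry over. Pictures are saved under pics/ and viewed, about 8 in all and at most 12, crops included, and the job is handed in when it is done.

Besides the shell and the picture viewer there is one more tool, called after "Call:" by a JSON object that holds its "method" and its "body", one argument or row to a line. apply_moves: Moves the arm, as the interface text tells. Its arguments: {"type":"object","properties":{"increments":{"type":"string"},"squeeze":{"type":"number"}},"required":["increments"]}

```bash
mkdir -p pics
cat > h.py <<'E'
import numpy as np,cv2
from bench import bot
def ray(c,u,v):
    d=np.array([(u-c['cx'])/c['fx'],(v-c['cy'])/c['fy'],1.]);R=np.array(c['R']);t=np.array(c['t'])
    return -R.T@t,R.T@d
def onz(c,u,v,z):
    o,d=ray(c,u,v);return o+d*(z-o[2])/d[2]
def tri(c1,p1,c2,p2):
    o1,d1=ray(c1,*p1);o2,d2=ray(c2,*p2)
    s=np.linalg.lstsq(np.c_[d1,-d2],o2-o1,rcond=None)[0]
    a=o1+s[0]*d1;b=o2+s[1]*d2;return (a+b)/2,np.linalg.norm(a-b)
def proj(c,X):
    p=np.array(c['R'])@np.array(X)+np.array(c['t']);return np.round([c['fx']*p[0]/p[2]+c['cx'],c['fy']*p[1]/p[2]+c['cy']],1)
E
python3 - <<'E'
from h import *
import pickle
for n in ['scene','side','wrist']:
    c=bot.camera(n);pickle.dump(c,open(n+'.pkl','wb'));cv2.imwrite(f'pics/{n}0.png',c['img'])
    print(n,c['fx'],-np.array(c['R']).T@c['t'],np.array(c['R'])[2])
print(bot.sense())
E
```

```text
scene 498.1590518880079 [1.24321085 0.03240664 1.07192929] [-0.56780769 -0.01229223 -0.82306945]
side 429.79938352987733 [ 0.53039573 -0.78939634  0.86709689] [ 0.02381837  0.72666282 -0.68658127]
wrist 294.98513924206225 [0.59988874 0.08262408 0.38306404] [-0.00330632 -0.29552403 -0.95532959]
{'time': 0.15, 'qpos': array([-8.53897273e-02,  1.31030575e-01,  1.48900348e+00,  3.69312932e-05,
        1.52303007e+00, -8.53846447e-02]), 'joint_vel': array([ 0.00010787, -0.00173343, -0.0029761 ,  0.00061924, -0.00030904,
        0.00127552]), 'effort': array([ 8.59073725e-05, -5.60473788e+01, -4.92333663e+01,  7.68201635e-02,
        3.05504061e-02, -1.41810942e-04]), 'tcp_pos': array([5.99681560e-01, 6.66249053e-05, 3.01916814e-01]), 'ee_rot': array([-3.14143041e+00,  1.46296030e-03, -6.75446029e-06]), 'wrist_force': array([ 0.22856931, -0.1450305 ,  1.1412122 ]), 'wrist_torque': array([ 0.03192075,  0.04412892, -0.03555843]), 'width': 0.9971377769898124}
```

View pics/scene0.png

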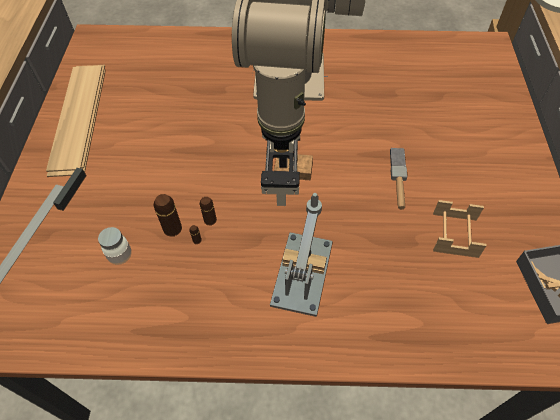

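View pics/side0.png

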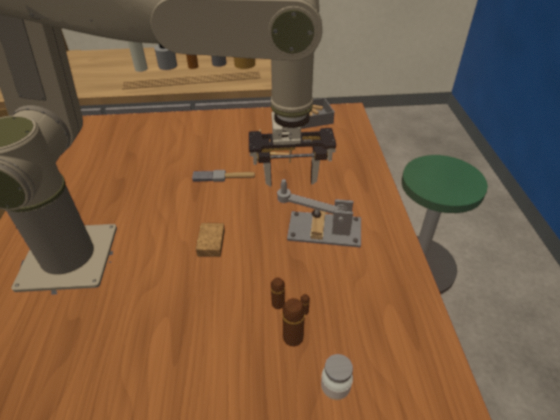

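Candidates for the handle: scene pixels (167,215) large, (208,210) middle and (195,234) small. In the side view they are (293,322), (278,293) and (305,303) respectively. I choose the middle one by its size. The press spigot tip is at scene (314,199) and side (284,184).

Run:
```python
from h import *
import pickle
S=pickle.load(open('scene.pkl','rb'));D=pickle.load(open('side.pkl','rb'))
for n,c,(x0,y0,x1,y1) in [('scene',S,(145,185,225,250)),('side',D,(260,268,320,352))]:
    b,g,r=[c['img'][y0:y1,x0:x1,i].astype(int) for i in range(3)]
    m=((r<105)&(r>=b)).astype(np.uint8)
    k,l,s,ce=cv2.connectedComponentsWithStats(m)
    for i in range(1,k):
        if s[i,4]>40:
            ys,xs=np.where(l==i);mu=ce[i]+[x0,y0]
            rec=cv2.minAreaRect(np.c_[xs+x0,ys+y0].astype(np.float32))
            print(n,s[i],mu.round(1),rec)
# rough: handle axis x,y via bottom ellipse & sanity
for nm,a,b in [('large',(167,215),(293,322)),('mid',(208,210),(278,293)),('small',(195,234),(305,303)),('spigtip',(314,197),(284,182))]:
    print(nm,tri(S,a,D,b))
a=cv2.resize(S['img'][180:255,140:230],None,fx=4,fy=4,interpolation=2)
b=cv2.resize(D['img'][265:350,255:325],None,fx=3.5,fy=3.5,interpolation=2)
d=cv2.resize(S['img'][180:320,260:345],None,fx=2,fy=2,interpolation=2)
e=cv2.resize(D['img'][165:250,265:375],None,fx=3,fy=3,interpolation=2)
o=np.zeros((600,800,3),np.uint8)
for im,x,y in [(a,0,0),(b,0,301),(d,370,0),(e,370,285)]:
    hh=min(im.shape[0],600-y);o[y:y+hh,x:x+im.shape[1]]=im[:hh]
cv2.imwrite('pics/crop1.png',o)
```

```text
scene [  8   9  29  43 754] [167.4 215. ] ((167.63917541503906, 215.06185913085938), (43.65184783935547, 20.102827072143555), 68.96248626708984)
scene [ 55  12  17  28 337] [207.7 210.7] ((207.71153259277344, 210.5576934814453), (28.04460906982422, 13.335897445678711), 78.69007110595703)
scene [ 44  40  13  19 163] [195.  234.3] ((194.94955444335938, 234.16514587402344), (18.6776123046875, 9.386698722839355), 73.3007583618164)
side [  11   10   39   68 1418] [290.  312.7] ((290.0, 311.5), (67.0, 38.0), 90.0)
large (array([ 0.58180709, -0.28141421,  0.06171916]), np.float64(0.001682093680054965))
mid (array([ 0.55352875, -0.18844226,  0.0428648 ]), np.float64(0.0016496153791950884))
small (array([ 0.61558985, -0.21353618,  0.03116515]), np.float64(0.001292612206292855))
spigtip (array([0.58832475, 0.07194186, 0.16021123]), np.float64(0.0029676938041287943))
```

View pics/crop1.png

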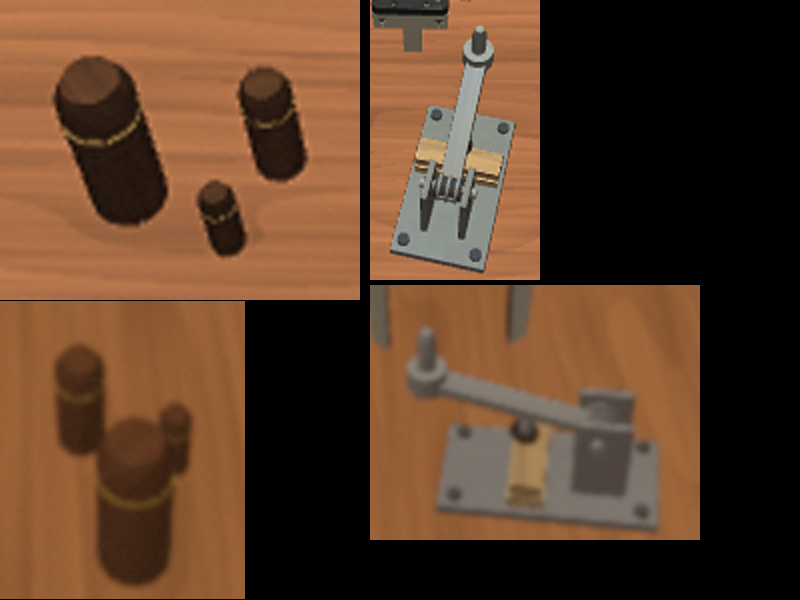

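View pics/wrist0.png

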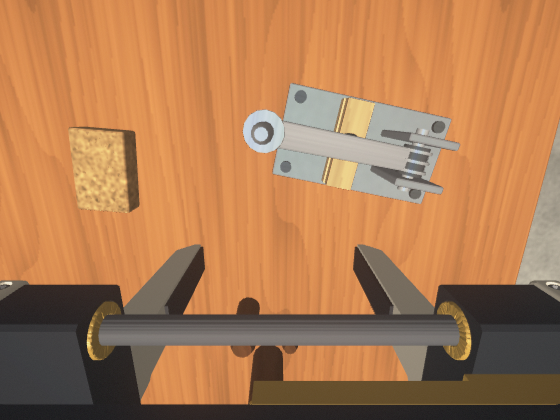

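Run:
```python
from h import *
import pickle
S,D,W=[pickle.load(open(n+'.pkl','rb')) for n in ('scene','side','wrist')]
# handle: top-cap / base via extremes; axis points: crop bottom-ellipse & dome centres
for z,p in [(0.045,(207.7,210.7))]: print('mid scene',onz(S,*p,z))
print('mid side', onz(D,278,292,.045))
for z in (0,.045,.09): print(z,'scene',proj(S,[.5535,-.188,z]),'side',proj(D,[.5535,-.188,z]))
print('spig top', onz(S,315,195,.168),onz(D,284,180,.168),onz(W,261,134,.168),'shoulder W',onz(W,264,131,.128),onz(S,314.5,207,.128))
B=[onz(W,*p,.014)[:2] for p in [(300,97),(438,127),(285,167),(414,192)]]
print(B); 
for a,b in((0,1),(2,3)):
    d=B[b]-B[a];print('yaw',np.degrees(np.arctan2(d[1],d[0])),np.linalg.norm(d))
print('large h',onz(S,163,202,.13),onz(S,172,229,0.0))
```

```text
mid scene [ 0.55625254 -0.18809262  0.045     ]
mid side [ 0.55424157 -0.1878494   0.045     ]
0 scene [210.2 219.6] side [278.  303.3]
0.045 scene [207.9 209.8] side [277.7 292.1]
0.09 scene [205.4 199.3] side [277.4 280.1]
spig top [0.58994866 0.07311704 0.168     ] [0.58728569 0.07219371 0.168     ] [0.58678697 0.0719091  0.168     ] shoulder W [0.58690582 0.07234791 0.128     ] [0.59506892 0.07366558 0.128     ]
[array([0.62388522, 0.10623018]), array([0.79062737, 0.0721875 ]), array([0.60674824, 0.02406779]), array([ 0.77258438, -0.00822825])]
yaw -11.539132169180142 0.17018180768346308
yaw -11.020224814721901 0.16895165468668455
large h [ 0.59170312 -0.27574313  0.13      ] [ 0.58421895 -0.28134703  0.        ]
```

Call:
{"method": "apply_moves", "body": {
  "increments": "0.5 -12 48 0 -6; 0.5 -24 96 0 -12; 0.5 -36 144 0 -17; 0.5 -45 188 0 -17; 0.5 -45 188 45 -17; 0.5 -45 188 90 -17; 0.5 -45 188 90 -17; 0.5 -45 188 90 -17; 0.5 -45 188 90 -17",
  "squeeze": 20
}}

```text
time: 1.05
tcp_pos: [0.5563, -0.1882, 0.2157]
ee_rot: [3.139, -0.003, 0.297]
wrist_force: [0.4, -0.3, 0.8]
width: 0.756
```

Run:
```python
from h import *
c=bot.camera('wrist');cv2.imwrite('pics/w1.png',c['img'])
s=bot.sense();print(s['time'],s['tcp_pos'],s['ee_rot'],s['width'])
print(proj(c,[.555,-.188,.09]),proj(c,[.555,-.188,0.045]),proj(c,[.555,-.188,0]))
```

```text
1.1 [ 0.5566239  -0.18820522  0.21607505] [ 3.13854834 -0.00353763  0.29743304] 0.7516444260073497
[276.8 232. ] [277.1 213.4] [277.2 200. ]
```

View pics/w1.png

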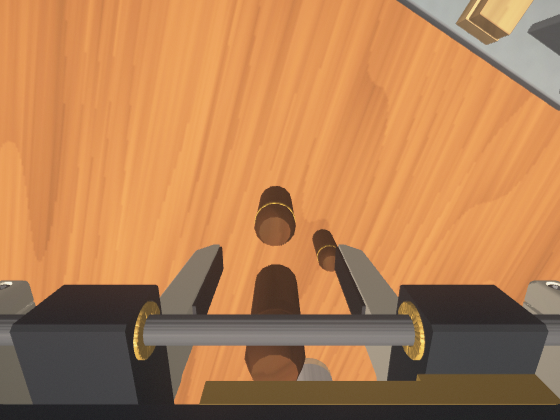

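The wrist view shows the middle handle at (275,215), between the fingers and within 2 px of the prediction. The small one at (325,250) is beside the right finger and clear of it, and the large one is nearer the palm. I'll descend.

Call:
{"method": "apply_moves", "body": {
  "increments": "0.5 -1 0 35 0; 0.5 -1 0 70 0; 0.5 -1 0 92 0; 0.5 -1 0 103 0; 0.5 -1 0 103 0; -1 -1 0 103 0; -1 -1 0 103 0; -1 -1 0 103 0; -1 -1 0 103 0; -1 -1 0 103 0; -1 -1 0 103 0",
  "squeeze": 20
}}

```text
time: 2.2
tcp_pos: [0.5542, -0.1884, 0.1101]
ee_rot: [3.141, -0.0, 0.297]
wrist_force: [-0.9, 0.4, 2.6]
width: 0.351
```

Call:
{"method": "apply_moves", "body": {
  "increments": "-1 0 0 -20 0; -1 0 0 -60 0; -1 0 0 -105 0; -1 0 0 -150 0; -1 0 0 -185 0; -1 0 0 -200 0; -1 0 0 -200 0; -1 0 0 -200 0; -1 0 0 -200 0",
  "squeeze": 30
}}

```text
time: 3.1
tcp_pos: [0.553, -0.1878, 0.3063]
ee_rot: [-3.138, 0.004, 0.297]
wrist_force: [0.4, -0.2, -1.7]
width: 0.352
```

```bash
cat >> h.py <<'E'
from scipy.spatial.transform import Rotation as Ro
def rel(target):
    s=bot.sense();R=Ro.from_euler('xyz',s['ee_rot']).as_matrix()
    print('t',s['time'],'tcp',s['tcp_pos'].round(4),'F',s['wrist_force'].round(1),'w',round(s['width'],3),'rpy',s['ee_rot'].round(3))
    return ((R.T@(np.array(target)-s['tcp_pos']))*1000).round(1)
E
python3 -c "
from h import *
print(rel([.587,.0722,.31]))"
```

```text
t 3.1 tcp [ 0.553  -0.1878  0.3063] F [ 0.4 -0.2 -1.7] w 0.352 rpy [-3.138  0.004  0.297]
[ 108.5 -238.8   -3.3]
```

Call:
{"method": "apply_moves", "body": {
  "increments": "-1 8 -18 -3 -7; -1 24 -52 -3 -15; -1 42 -92 -3 -23; -1 60 -132 -3 -31; -1 77 -170 -3 -39; -1 92 -202 -3 -47; -1 103 -226 -3 -55; -1 108 -238 -3 -61.5; -1 108 -238 -3 -61.5; -1 108 -238 -3 -61.5; -1 108 -238 -3 -61.5"
}}

```text
time: 4.2
tcp_pos: [0.5874, 0.0699, 0.3117]
ee_rot: [-3.14, 0.001, 1.366]
wrist_force: [0.2, -0.6, -1.8]
width: 0.348
```

Run:
```python
from h import *
import pickle
print(rel([.587,.0722,.31]))
C={n:bot.camera(n) for n in('scene','side','wrist')};pickle.dump(C,open('c2.pkl','wb'))
print(rel([.587,.0722,.31]))
t=np.array(bot.sense()['tcp_pos'])
for n in C: print(n,'handle mouth',proj(C[n],t+[0,0,-.11]),'spig top',proj(C[n],[.587,.0722,.168]),'shoulder',proj(C[n],[.587,.0722,.128]))
def up(c,p,w=50,f=4):
    x,y=[int(v) for v in p];return cv2.resize(c['img'][y-w:y+w,x-w:x+w],None,fx=f,fy=f,interpolation=2)
o=np.hstack([up(C['scene'],proj(C['scene'],[.587,.0722,.19])),up(C['side'],proj(C['side'],[.587,.0722,.19]))])
cv2.imwrite('pics/c2.png',o);cv2.imwrite('pics/w2.png',C['wrist']['img'])
```

```text
t 4.2 tcp [0.5874 0.0699 0.3117] F [ 0.2 -0.6 -1.8] w 0.348 rpy [-3.140e+00  1.000e-03  1.366e+00]
[ 2.2 -0.9  1.7]
t 4.35 tcp [0.5877 0.0699 0.3126] F [-0.4 -0.7 -1. ] w 0.346 rpy [-3.141  0.     1.367]
[ 2.1 -1.2  2.6]
scene handle mouth [314.2 184.9] spig top [314.6 193.9] shoulder [313.9 204.1]
side handle mouth [284.2 169.9] spig top [283.9 180. ] shoulder [284.  191.8]
wrist handle mouth [279.1 241.9] spig top [281.6 223.5] shoulder [281.2 209.1]
```

View pics/c2.png

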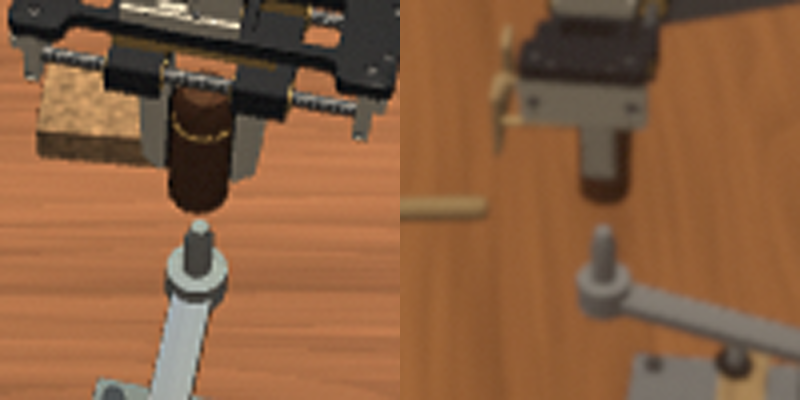

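The handle sits centred over the spigot: axis at about 198 against 200 px in the scene crop, and 605 against 602 in the side crop. A 2 mm correction covers that, so I'll lower it.

Call:
{"method": "apply_moves", "body": {
  "increments": "-1 2 -1.5 0 0; -1 2 -1.5 15 0; -1 2 -1.5 30 0; -1 2 -1.5 38 0; -1 2 -1.5 44 0; -1 2 -1.5 50 0; -1 2 -1.5 50 0; -1 2 -1.5 50 0"
}}

```text
time: 5.15
tcp_pos: [0.5868, 0.0732, 0.2629]
ee_rot: [3.141, -0.0, 1.37]
wrist_force: [-0.8, -0.2, -0.6]
width: 0.35
```

Call:
{"method": "apply_moves", "body": {
  "increments": "-1 0 0 5 0; -1 0 0 10 0; -1 0 0 15 0; -1 0 0 20 0; -1 0 0 20 0; -1 0 0 20 0; -1 0 0 20 0"
}}

```text
time: 5.85
tcp_pos: [0.5868, 0.0732, 0.243]
ee_rot: [3.141, -0.0, 1.37]
wrist_force: [-0.1, -0.2, -0.6]
width: 0.35
```

```bash
cat > v.py <<'E'
from h import *
import sys
def up(c,p,w=50,f=4):
    x,y=[int(v) for v in p];return cv2.resize(c['img'][y-w:y+w,x-w:x+w],None,fx=f,fy=f,interpolation=2)
C={n:bot.camera(n) for n in('scene','side')}
o=np.hstack([up(C[n],proj(C[n],[.587,.0722,.15])) for n in C])
cv2.imwrite(f'pics/{sys.argv[1]}.png',o);print(rel([.587,.0722,.238]))
E
python3 v.py d3
```

```text
t 5.95 tcp [0.5869 0.0732 0.2431] F [ 0.  -0.5 -1.9] w 0.352 rpy [ 3.141 -0.     1.37 ]
[-0.9  0.3  5.1]
```

View pics/d3.png

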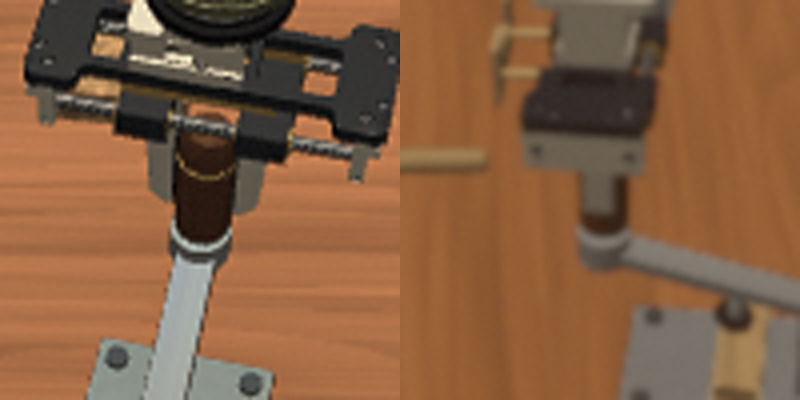

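The handle is over the spigot and free, with its mouth about 5 mm above the shoulder and about 1 mm too far in +y. I'll ease it down onto the shoulder.

Call:
{"method": "apply_moves", "body": {
  "increments": "-1 -1 0 1 0; -1 -1 0 2 0; -1 -1 0 3 0; -1 -1 0 4 0; -1 -1 0 5 0; -1 -1 0 5.5 0; -1 -1 0 5.5 0; -1 -1 0 5.5 0"
}}

```text
time: 6.75
tcp_pos: [0.5864, 0.0722, 0.2376]
ee_rot: [-3.141, 0.0, 1.37]
wrist_force: [-3.1, -0.0, 4.5]
width: 0.351
```

Call:
{"method": "apply_moves", "body": {
  "increments": "-0.1 0 0 0 0; -0.1 0 0 0 0; -0.1 0 0 0 0; -0.1 0 0 0 0; -0.1 0 0 0 0; -0.1 0 0 0 0"
}}

```text
time: 7.35
tcp_pos: [0.5865, 0.0722, 0.2372]
ee_rot: [3.142, 0.0, 1.37]
wrist_force: [-0.3, 0.1, 0.8]
width: 0.452
```

```bash
python3 v.py d4
```

```text
t 7.45 tcp [0.5865 0.0722 0.2372] F [0.4 0.2 0.2] w 0.448 rpy [-3.142  0.     1.37 ]
[ 0.1  0.5 -0.8]
```

View pics/d4.png

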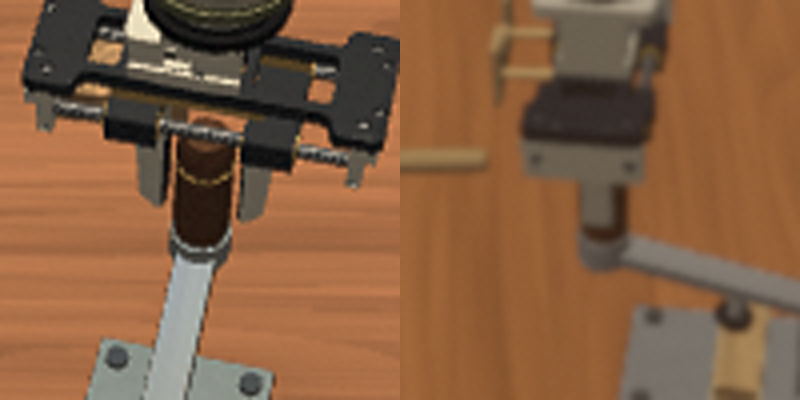

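The handle stands upright with its mouth on the shoulder and no visible gap, and the lever is up. I'll re-grip and bring the lever down along its arc, with the jaw axis parallel to the hinge so the handle can pivot in the pads.

Call:
{"method": "apply_moves", "body": {
  "increments": "-1 0 0 0 0; -1 0 0 0 0; -1 0 0 0 0; -1 0 0 0 0; -1 -1.5 0 2.5 0; -1 0 -3 5 0; -1 0 -5.8 10 0; -1 0 -8.5 15 0; -1 0 -11 20 0; -1 0 -11 20 0; -1 0 -11 20 0",
  "squeeze": 20
}}

```text
time: 8.55
tcp_pos: [0.5762, 0.0741, 0.2176]
ee_rot: [3.139, -0.0, 1.37]
wrist_force: [3.6, -1.8, 5.6]
width: 0.35
```

Call:
{"method": "apply_moves", "body": {
  "increments": "-1 0 -2.3 5 0; -1 0 -4.6 10.5 0; -1 0 -6.3 15 0; -1 0 -7.7 19 0; -1 0 -7.7 19 0; -1 0 -7.7 19 0; -1 0 -7.7 19 0"
}}

```text
time: 9.25
tcp_pos: [0.5685, 0.0758, 0.199]
ee_rot: [3.14, 0.0, 1.37]
wrist_force: [1.6, -1.5, 8.9]
width: 0.349
```

```bash
cat >> v.py <<'E'
import pickle;pickle.dump(C,open('c5.pkl','wb'))
y=-.2;h=np.array([.587,.0722,0])+.155*np.array([np.cos(y),np.sin(y),0])+[0,0,.075]
for th in (.15,.2,.25,.3):
    p=lambda x,z,w=0:h+np.array([np.cos(y),np.sin(y),0])*(x*np.cos(th)-z*np.sin(th))+[0,0,z*np.cos(th)+x*np.sin(th)]
    print(th,'shoulder',[proj(C[n],p(-.155,.053)) for n in C],'dome',[proj(C[n],p(-.155,.143)) for n in C])
E
python3 v.py d5
```

```text
t 9.35 tcp [0.5684 0.0758 0.199 ] F [ 1.3 -2.1  8.6] w 0.349 rpy [3.14 0.   1.37]
[  0.2  18.9 -38.9]
0.15 shoulder [array([314. , 207.8]), array([281.7, 198.4])] dome [array([316.8, 180.3]), array([276.2, 171.7])]
0.2 shoulder [array([313.9, 209.3]), array([281.3, 200.6])] dome [array([317.1, 180.7]), array([274. , 174.3])]
0.25 shoulder [array([313.9, 210.9]), array([281. , 202.8])] dome [array([317.4, 181.4]), array([272.1, 176.9])]
0.3 shoulder [array([313.8, 212.6]), array([280.9, 205. ])] dome [array([317.6, 182.3]), array([270.4, 179.6])]
```

View pics/d5.png

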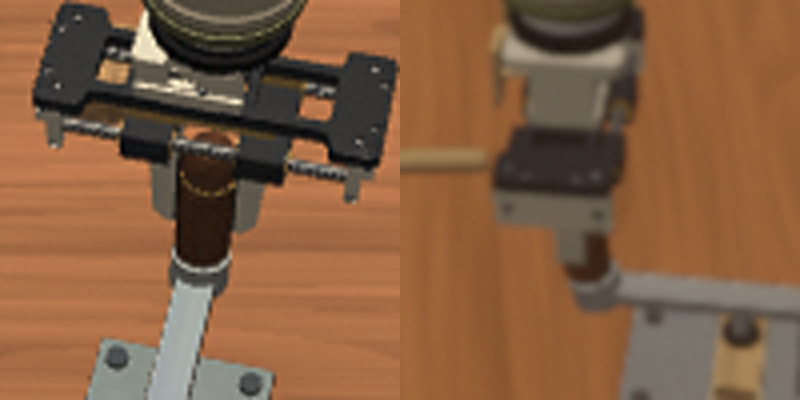

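```bash
cat > m.py <<'E'
from h import *
import pickle
def ang(c,lo,hi):
    hsv=cv2.cvtColor(c['img'],cv2.COLOR_BGR2HSV);s=hsv[:,:,1].astype(float)
    n=np.array([np.sin(.2),np.cos(.2),0]);P=np.array([.587,.0722,0]);ex=np.array([np.cos(.2),-np.sin(.2),0])
    q=[]
    for u in range(295,326):
        col=s[lo:hi,u];k=np.where((col[:-1]>=85)&(col[1:]<85))[0]
        if len(k)==0: continue
        i=k[0];v=lo+i+(col[i]-85)/(col[i]-col[i+1])
        o,d=ray(c,u,v);X=o+d*(n@(P-o))/(n@d);q.append([ex@(X-P),X[2]])
    q=np.array(q);f=np.polyfit(q[:,0],q[:,1],1);r=q[:,1]-np.polyval(f,q[:,0]);g=abs(r)<.002
    f=np.polyfit(q[g,0],q[g,1],1);return -np.arctan(f[0]),g.sum(),r.std()
if __name__=='__main__':
    a=ang(pickle.load(open('side.pkl','rb')),188,215);c=bot.camera('side');b=ang(c,192,215)
    print(a,b,'theta from difference',a[0]-b[0]);print(rel([.5676,.0758,.1965]))
E
python3 m.py
```

```text
(np.float64(0.25390414550783896), np.int64(31), np.float64(0.0002044273954376215)) (np.float64(0.015320859319471665), np.int64(31), np.float64(0.00027183425178113233)) theta from difference 0.2385832861883673
t 9.4 tcp [0.5685 0.0758 0.199 ] F [ 1.5 -1.8  9.2] w 0.349 rpy [ 3.14 -0.    1.37]
[-0.1 -0.8  2.5]
```

Camera bar angle: θ is about 0.2386, with the up pose reading 0.254 against the true 14° = 0.244. About 2 mm more is needed.

Call:
{"method": "apply_moves", "body": {
  "increments": "-1 0 -0.4 1 0; -1 0 -0.7 2 0; -1 0 -0.7 2 0; -1 0 -0.7 2 0; -1 0 -0.7 2 0; -1 0 -0.7 2 0; -1 0 -0.7 2 0; -1 0 -0.7 2 0; -1 0 -0.7 2 0; -1 0 -0.7 2 0; -1 0 -0.7 2 0; -1 0 -0.7 2 0"
}}

```text
time: 10.6
tcp_pos: [0.5681, 0.0759, 0.1973]
ee_rot: [3.139, -0.0, 1.37]
wrist_force: [2.1, -1.7, 8.5]
width: 0.349
```

```bash
python3 m.py
```

```text
(np.float64(0.25390414550783896), np.int64(31), np.float64(0.0002044273954376215)) (np.float64(0.0024669083490475026), np.int64(31), np.float64(0.00026869992814420874)) theta from difference 0.25143723715879146
t 10.65 tcp [0.568  0.0758 0.1972] F [ 1.5 -1.6  8.3] w 0.348 rpy [ 3.14 -0.    1.37]
[-0.1 -0.4  0.7]
```

Level: θ ≈ 0.25. I'll hold it there for several seconds.

Call:
{"method": "apply_moves", "body": {
  "increments": "-1 0 0 0 0; -1 0 0 0 0; -1 0 0 0 0; -1 0 0 0 0; -1 0 0 0 0; -1 0 0 0 0; -1 0 0 0 0; -1 0 0 0 0; -1 0 0 0 0; -1 0 0 0 0; -1 0 0 0 0; -1 0 0 0 0"
}}

```text
time: 11.85
tcp_pos: [0.568, 0.0759, 0.1973]
ee_rot: [3.139, -0.0, 1.37]
wrist_force: [1.6, -1.6, 8.3]
width: 0.349
```

Call:
{"method": "apply_moves", "body": {
  "increments": "-1 0 0 0 0; -1 0 0 0 0; -1 0 0 0 0; -1 0 0 0 0; -1 0 0 0 0; -1 0 0 0 0; -1 0 0 0 0; -1 0 0 0 0; -1 0 0 0 0; -1 0 0 0 0; -1 0 0 0 0; -1 0 0 0 0"
}}

```text
time: 13.05
tcp_pos: [0.568, 0.0759, 0.1973]
ee_rot: [3.14, -0.0, 1.37]
wrist_force: [1.9, -1.7, 7.9]
width: 0.346
```

Call:
{"method": "apply_moves", "body": {
  "increments": "-1 0 0 0 0; -1 0 0 0 0; -1 0 0 0 0; -1 0 0 0 0; -1 0 0 0 0; -1 0 0 0 0; -1 0 0 0 0; -1 0 0 0 0; -1 0 0 0 0; -1 0 0 0 0; -1 0 0 0 0; -1 0 0 0 0"
}}

```text
time: 14.25
tcp_pos: [0.568, 0.0759, 0.1973]
ee_rot: [3.139, -0.0, 1.37]
wrist_force: [2.0, -1.8, 8.3]
width: 0.349
```

Call:
{"method": "apply_moves", "body": {
  "increments": "-1 0 0 0 0; -1 0 0 0 0; -1 0 0 0 0; -1 0 0 0 0; -1 0 0 0 0; -1 0 0 0 0; -1 0 0 0 0; -1 0 0 0 0; -1 0 0 0 0; -1 0 0 0 0; -1 0 0 0 0; -1 0 0 0 0"
}}

```text
time: 15.45
tcp_pos: [0.5681, 0.0758, 0.1973]
ee_rot: [3.139, -0.0, 1.37]
wrist_force: [1.9, -1.2, 8.7]
width: 0.35
```

```bash
python3 m.py; python3 v.py d6|head -1
```

```text
(np.float64(0.25390414550783896), np.int64(31), np.float64(0.0002044273954376215)) (np.float64(0.00238173342965037), np.int64(31), np.float64(0.00027528628141508375)) theta from difference 0.2515224120781886
t 15.5 tcp [0.568  0.0759 0.1972] F [ 1.9 -1.6  8.7] w 0.349 rpy [ 3.14 -0.    1.37]
[-0.1 -0.4  0.7]
t 15.6 tcp [0.568  0.0759 0.1973] F [ 1.8 -1.4  8.5] w 0.349 rpy [ 3.139 -0.     1.37 ]
```

View pics/d6.png

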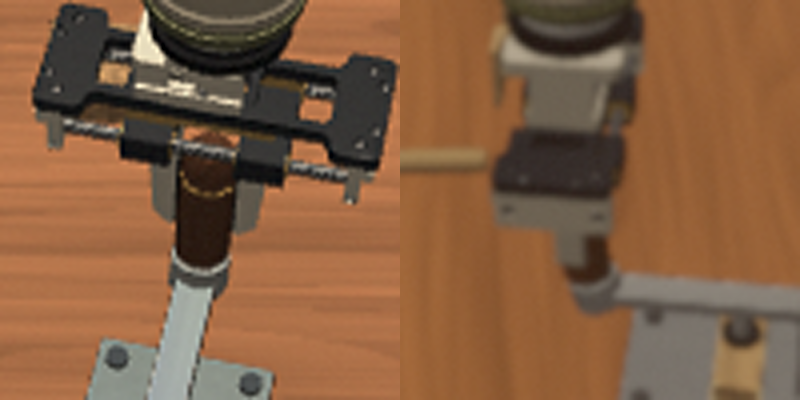

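```bash
python3 -c "
from bench import bot
print(bot.job_done(), bot.sense()['time'])"
```

```text
the job is handed in; nothing more can be done
the job is handed in; nothing more can be done
```

The job is handed in with the middle handle on the spigot and the gripper still holding the lever level by it. The bar had been level for about 5 s by then, and the total time was about 16 s of the 54 s allowed.

I picked the middle-sized handle, set it on the spigot, let go so it seated on the shoulder, then gripped it again and swung the lever down along its arc.

**Last checks**
- **Lever angle:** the camera gave 0.2515 rad against the target of 0.25. The bar itself read 0.002 rad from level, and the reading did not change over the hold.
- **Holding force:** about 8.5 N at the wrist, matching the roughly 8 N given for level. No reading passed about 10 N.
- **Handle position:** the grasp point was within 1 mm of where handle_mid should be with the lever level. The pictures show the mouth on the shoulder.
- **Other objects:** I moved nothing else on purpose and saw no sign of contact. I took no wide picture at the end to confirm it.

**Small disagreements**
- **Up pose:** the same camera method read 0.254 rad with the lever up, where 14° is 0.244.
- **Tool travel:** the tool sank about 40 mm where I expected about 41.5 mm. The handle may be tilted slightly within the bore's play.
- **Stray offset:** one row on the way down had a 1.5 mm sideways offset I typed by mistake. I saw no effect from it.

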